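Set the clock stand to its mark and seat the desk clock

TASK

Raise the ratchet stand click by click until, let go and resting on a notch, its red pointer stands within the height of the yellow flag, and no further (it cannot be let down again). Then take the white clock from the blue desk tidy and set it gently upright on the floor of the raised cradle, between the side panels, dial to the stand's front; you will need to put it down and take it again by its other faces. Leave the other things on the desk where they are.

Things in the scene. Friction and masses are not known exactly. Their poses are not given: they have to be found in the camera images.
- stand: Ratchet stand, fixed to the desk; its front (+x) is turned up to 0.4 rad from world +x. Origin: centre of its underside; +z up. Dark steel foot 150 (x) x 130 x 12 mm; grey sleeve 62 x 62 mm, 120 mm high, with a black pawl knob in front near its top (to x = 73 mm; leave it alone). A notched steel post comes out of the sleeve and carries a light wooden cradle.
- lift (a joint): Post height, m, 0 to 0.088 (stop). It rests at 0, 0.016, 0.032, 0.048, 0.064 or 0.080 and clicks as it passes each; the pawl lets it go up only; let go, it sinks to the last notch passed. Starts at 0. The notch nearest the flag's height is 2 to 4 clicks up; if two notches bring the pointer within the flag, either will do. Weighs 0.5 kg; raising takes 5 to 12 N.
- flag: Yellow block, 22 x 22 mm and 12 mm thick (x), on a thin upright rod at the stand's front left (x = 47, y = 52 mm of the stand): it shows the wanted height of the pointer. Fixed, at a different height each time (66 to 110 mm above the desk). Origin: its centre; axes as the stand.
- pointer (a point): Tip of the red pointer, 3 mm high, on a steel arm hanging from the cradle's front, just beside the flag's rod. Rises with the post: 40 mm above the desk at post height 0.
- cradle (a point): Centre of the top of the cradle's floor; axes as the stand. 135 mm above the desk at post height 0, 199 mm at the set notch. Floor 60 (x) x 92 (y) mm. Two side panels at y = +39 and -39 mm, each 10 mm thick (y), 50 mm long (x), 60 mm high above the floor, 68 mm clear between them; front and back open. Either panel can be pinched from above across its 10 mm to raise the post.
- cheek_left (a point): Middle of the top edge of the cradle's left (+y) panel; axes as the stand.
- cheek_right (a point): Middle of the top edge of the cradle's right (-y) panel; axes as the stand.
- tidy: Blue desk tidy, fixed to the desk, +x (pen tray side) turned up to 0.35 rad from world +x. Origin: centre of the underside of its clock bay. Bay floor 5 mm thick; two clear panels, blue edged, 5 mm thick, 67 mm high, 150 mm long (y), at x = -27.5 and +27.5 mm, 50 mm clear between them; both y ends open. A pen tray 30 mm high reaches to x = 84 mm. The desk between tidy and stand is free.
- clock: White desk clock, 44 (x) x 60 (y) x 64 mm high, about 0.25 kg. Origin: centre of its underside; +x: dial side (red bar on top near it). Starts upright in the tidy's bay, dial to the tidy's +x, within 10 mm of the bay's middle; there fingers fit only at its side faces (y, 60 mm apart). In the cradle they fit only at its front and back (x, 44 mm apart). Grasp about 40 mm up.
- dial (a point): Centre of the clock's dial, on its +x face, 33 mm above its underside.
- globe: Bystander: blue globe on a black foot, 125 mm across, 184 mm tall. Origin under the foot, on the desk.
- tumbler: Bystander: clear cup, 68 mm across, 95 mm tall, beyond the middle of the desk. Origin: centre of its underside.
- tin: Bystander: small tin with a yellow band and white lid, 56 mm across, 45 mm tall, beyond the middle of the desk. Origin: centre of its underside.
- calculator: Bystander: black calculator, 80 x 140 x 16 mm. Origin: centre of its underside.
- stapler: Bystander: blue stapler, 30 x 130 x 45 mm. Origin: centre of its underside.
Things that resemble listed ones, but are neither listed nor needed, are in the scene too. Leave any pink look-alike of the clock alone.

How it is judged:
By the outcome, as a careful person would: the job done as asked, in the order asked, and still so for the second after the job is handed in, with the robot touching nothing.
It also fails if it takes over 69 s, if anything falls off the work surface, if the arm or the gripper's body presses on something with over 40 N, if the wrist force passes 120 N, or if a joint passes its speed limit or range.

ROBOT

A 6-joint arm with a two-finger parallel gripper is mounted at the origin on the work surface. World frame = base frame: x ahead of the robot, y to its left, z up, the work surface at z = 0. Lengths are in m, angles in rad, forces in N, time in s.
With the tool pointing down it reaches from about 0.375 to 0.825 m from the base axis. Payload 5.5 kg.
Tool frame: the origin (TCP) lies at the very end of the fingers, on their centre line; the grasp point (between the pads) lies bot.grip_point_offset behind it (bot.grip_point_offset is the distance from the TCP to the grasp point, in m); z points along the fingers, y is the line along which they close (so a half turn about z gives the same grasp; the last joint's range is limited). The gripper opens to 85 mm and grips with 20 to 120 N. Pads are 22 mm wide; open, the fingers measure 114 mm over their backs; the gripper's body (76 mm by 85 mm) begins 54 mm behind the grasp point. The pads swing forward as they close: fully open they stand 13 mm farther back than shut.
Start: joints at [-1.242, 0.314, -0.047, 1.21, 0, 1.571], TCP at [0.194, -0.568, 0.231] pointing down, gripper open.
Joint ranges: [-2.67, 2.67], [-0.69, 1.73], [-1.03, 1.25], [-2.08, 2.16], [-1.42, 1.45], [-3.14, 3.14]. Speed limits (rad/s): [2.39, 2.39, 3.01, 3.14, 3.14, 3.14].

INTERFACE

Orientations are given as a rotation vector (axis times angle).
In Python, from bench import bot gives the robot as it stands. The module is installed in compiled form; this text tells all that it offers. Calls block until the motion is done:
- bot.move_pose(position, orientation): joint-space move of the TCP to a pose.
- bot.move_l(position, speed=0.15, rot=None, until_force=None): straight line of the TCP; rot=None keeps the orientation; speed is the mean speed in m/s. With until_force (N) it stops when the force on the tool has changed by that much, and returns True; else False.
- bot.set_joints(angles): joint-space move.
- bot.set_gripper(opening): finger opening in m; the grip force is fixed at half the most; returns when the fingers have stopped.
- bot.pause(seconds).
- bot.ik(position, orientation): joint angles nearest the present ones, or None.
- bot.read_state(): the state.
- bot.get_image(name): name is "scene" or "top"; returns (picture, depth): 420x560x3 uint8, red, green, blue; 420x560 float32, m along the optical axis (not along the pixel's ray), 0 where there is no reading.
- bot.camera_params(name): a dict with "K" (3x3 intrinsics, pixels), "R" (3x3) and "t" (3): a world point X has camera coordinates R X + t. Camera axes: x right, y down, z forward; pixel columns grow to the right and rows downward; lengths in m; the calibration is good to about 2 mm. A picture is of the moment at which its call begins. camera_params takes no time and is no camera call.
A pose or a line that the arm cannot do raises bot.Unreachable and nothing moves.
- bot.sign_off(): hands the job in; it is judged then, once.
Trained networks look in the newest picture that a camera, given by its name, has taken for a name from the list of things; names that differ only in an ending like _2 or _b are one class to them, and where a whole thing is asked for, a point or a joint stands for the part that bears it (a point fixed in the world has none). Each returns a list of dicts, best first, with "p" (0 to 1); they miss things now and then, are a little off and sometimes report something else, mostly with a low value. They report only what shows in the picture. A call takes as long as a camera call. They do not tell look-alikes from the thing itself.
- bot.masks_of(label, camera): "pixels" (420x560 bool, what is visible of it) and "box" ([centre column, centre row, width, height] in pixels, round what is visible of it).
- bot.place_of(label, camera): "position" ([column, row] in pixels: a listed point, or the origin of a listed thing).
The state is a dict: "time": time; "joints": joint angles; "joint_velocities": joint speeds; "joint_torque": joint torques, N m; "tool_pos": TCP position; "orientation": TCP orientation; "wrist_force": force on the tool from outside, world axes, zero at the start; "torque": the same for the moment, N m; "finger_gap": finger opening in m; "gripper_force": force on a finger pad.
Only numpy, scipy, OpenCV 4.12 (cv2) and the standard library are available. Lean on these libraries where they do the work, as an engineer would, in place of code of your own. Each camera call takes 0.05 s, during which the arm holds its last target. There are 200 camera calls.

## Working session

There is one attempt and no reset: what is moved stays moved. The work goes in short steps, each a Python script; the robot and the scene stay as the last script left them, time stands still between calls to the robot, and variables do not carry over. Pictures are saved under pics/ and viewed, at most 10 in all, crops included, and the job is handed in when it is done.

```bash
mkdir -p pics; ls; cat > h.py <<'E'
import numpy as np, cv2
from bench import bot
from scipy.spatial.transform import Rotation as Ro
def px2w(cam,uv,d):
    c=bot.camera_params(cam);K,R,t=map(np.array,(c["K"],c["R"],c["t"]))
    uv=np.atleast_2d(uv);d=np.atleast_1d(d)
    p=np.c_[(uv[:,0]-K[0,2])/K[0,0],(uv[:,1]-K[1,2])/K[1,1],np.ones(len(uv))]*d[:,None]
    return (p-t)@R
def ray_z(cam,uv,z):  # point on pixel ray at height z
    a=px2w(cam,uv,1.)[0];b=px2w(cam,uv,2.)[0]
    return a+(b-a)*(z-a[2])/(b[2]-a[2])
def w2px(cam,X):
    c=bot.camera_params(cam);p=np.array(c["K"])@(np.array(c["R"])@np.array(X)+np.array(c["t"]));return p[:2]/p[2]
def cloud(cam,mask,depth):
    r,c=np.nonzero(mask&(depth>0));return px2w(cam,np.c_[c,r],depth[r,c])
def down(yaw): # tool pointing down; tool y (closing line) along world angle yaw
    y=np.array([np.cos(yaw),np.sin(yaw),0]);z=np.array([0,0,-1.]);x=np.cross(y,z)
    return Ro.from_matrix(np.c_[x,y,z]).as_rotvec()
E
python3 - <<'E'
from h import *
for cam in("scene","top"):
    im,d=bot.get_image(cam);cv2.imwrite(f"pics/{cam}0.png",im[...,::-1]);np.savez(f"/tmp/{cam}0",im=im,d=d)
    c=bot.camera_params(cam);print(cam,np.round(-np.array(c["R"]).T@c["t"],3))
    for n in["stand","flag","pointer","cradle","cheek_left","cheek_right","tidy","clock","dial","globe","tumbler","tin","calculator","stapler"]:
        print(n,[(np.round(q["position"],1).tolist(),round(q["p"],2)) for q in bot.place_of(n,cam)])
print(bot.read_state(),bot.grip_point_offset)
E
```

```text
pics
scene [ 1.285 -0.273  1.329]
stand [([206.7, 277.7], 0.84)]
flag [([222.8, 269.9], 0.37), ([279.1, 304.5], 0.16)]
pointer [([218.3, 278.2], 0.64)]
cradle [([201.1, 253.6], 0.62)]
cheek_left [([209.2, 240.6], 0.93), ([223.8, 270.4], 0.19)]
cheek_right [([183.2, 248.2], 0.74)]
tidy [([331.0, 205.7], 0.72), ([329.7, 209.0], 0.62)]
clock [([332.9, 208.2], 0.78), ([335.0, 180.1], 0.65), ([301.7, 184.7], 0.53)]
dial [([326.8, 167.8], 0.88), ([332.0, 207.5], 0.46)]
globe [([415.6, 214.9], 0.96), ([332.8, 208.9], 0.71)]
tumbler [([309.4, 290.7], 0.58)]
tin [([280.4, 303.6], 0.7)]
calculator [([379.3, 181.7], 0.67)]
stapler [([120.4, 262.1], 0.74)]
top [0.446 0.03  1.242]
stand [([367.4, 216.3], 0.93), ([208.5, 249.9], 0.18)]
flag [([357.7, 194.4], 0.4)]
pointer [([358.0, 198.0], 0.74), ([203.9, 239.8], 0.56), ([447.0, 255.6], 0.3), ([140.0, 265.5], 0.15)]
cradle [([379.3, 211.7], 0.82)]
cheek_left [([372.3, 206.0], 0.86), ([357.2, 192.7], 0.38)]
cheek_right [([400.2, 208.2], 0.82)]
tidy [([207.3, 248.0], 0.6)]
clock [([229.6, 290.8], 0.78), ([209.5, 248.7], 0.76), ([188.3, 288.3], 0.65)
[... 299 characters left out ...]
1.5, 'joints': array([-1.24198184e+00,  3.13500727e-01, -4.70931991e-02,  1.21020180e+00,
       -5.43003807e-06,  1.57081601e+00]), 'joint_velocities': array([ 0.00048122, -0.00014506, -0.00174374,  0.00076606, -0.00023644,
       -0.00039417]), 'joint_torque': array([ 1.08056309e-03, -5.39453781e+01,  3.40042591e+01,  1.74693367e-03,
       -3.88401077e-05,  1.31639958e-06]), 'tool_pos': array([ 0.19375058, -0.56785468,  0.23130204]), 'orientation': array([ 3.09923358e+00,  5.14146185e-01, -8.25928734e-06]), 'wrist_force': array([-0.7943761 , -0.16299506, -0.10551948]), 'torque': array([ 0.02347121, -0.00890427, -0.00727105]), 'gripper_force': 0.0, 'finger_gap': 0.08530830962225036} 0.0187
```

```bash
python3 - <<'E'
import cv2
a=cv2.imread("pics/scene0.png")[150:330,90:440];b=cv2.imread("pics/top0.png")[130:330,100:480]
cv2.imwrite("pics/sc1.png",cv2.resize(a,(780,400),interpolation=cv2.INTER_CUBIC));cv2.imwrite("pics/tp1.png",cv2.resize(b,(760,400),interpolation=cv2.INTER_CUBIC))
E
```

```text
(no output)
```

View pics/sc1.png

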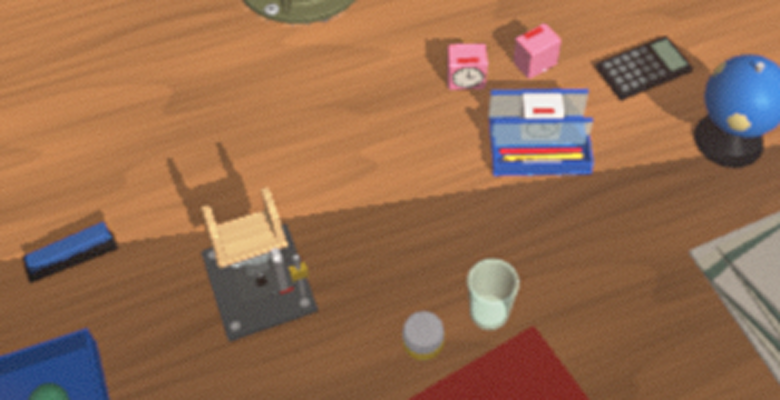

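View pics/tp1.png

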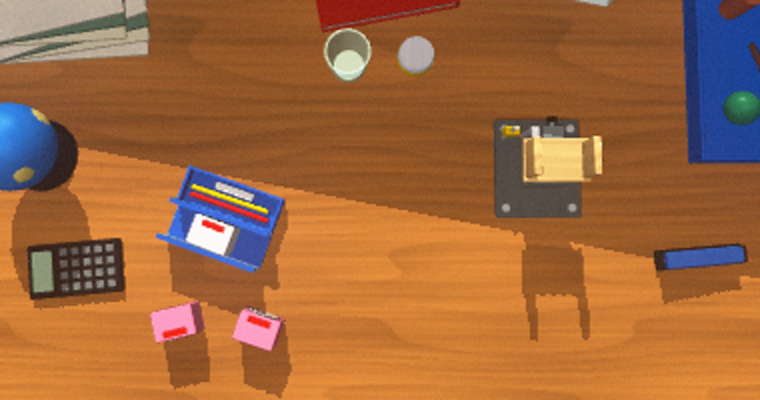

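The scene view shows the stand at px (207,278), with its flag at about (223,270), and the tidy holding the white clock at about (333,197). Two pink look-alikes stand behind the tidy. In the top view the clock is at (206,247) and the cradle at (379,212). Next I'll measure from depth.

```bash
python3 - <<'E'
from h import *
def load(c): z=np.load(f"/tmp/{c}0.npz");return z["im"],z["d"]
def rect(P):
    r=cv2.minAreaRect((P[:,:2]*1000).astype(np.float32));return np.round(r[0],1),np.round(r[1],1),round(r[2],1)
im,d=load("top");bot.get_image("top");bot.get_image("scene")
rr,cc=np.mgrid[:420,:560];W=px2w("top",np.c_[cc.ravel(),rr.ravel()],d.ravel()).reshape(420,560,3)
z=W[...,2]; hsv=cv2.cvtColor(im,cv2.COLOR_RGB2HSV)
def near(u,v,r): return (np.hypot(cc-u,rr-v)<r)&(d>0)
# cheeks
for n,u,v in(("L",367,206),("R",400,208)):
    m=near(u,v,16)&(z>.185); print("cheek",n,m.sum(),rect(W[m]),np.median(z[m]))
m=near(380,210,20)&(z>.125)&(z<.145);print("floor",m.sum(),rect(W[m]),W[m].mean(0).round(4))
m=near(208,248,30)&(hsv[...,1]<60)&(hsv[...,2]>170)&(z>.05);print("clock",m.sum(),rect(W[m]),np.median(z[m]))
m=near(208,248,25)&(z>.062)&(z<.076);print("clock/tidytop",m.sum(),rect(W[m]))
m=near(205,240,45)&(hsv[...,0]>100)&(hsv[...,0]<130)&(hsv[...,1]>120);print("tidy",m.sum(),rect(W[m]))
m=near(367,216,60)&(z>.006)&(z<.018)&(hsv[...,1]<70);print("foot",m.sum(),rect(W[m]))
for n,u,v in(("pinkA",188,290),("pinkB",229,291),("globe",120,207),("calc",138,265)):
    m=near(u,v,18)&(z>.01);print(n,rect(W[m]),W[m].max(0).round(3),W[m].min(0).round(3))
for lab in("clock","stand","tidy","cradle"):
    for q in bot.masks_of(lab,"top")[:3]:
        m=q["pixels"];P=W[m&(d>0)];print(lab,round(q["p"],2),np.round(q["box"]),np.median(P,0).round(4),rect(P))
# flag, pointer in both cams
for cam in("top","scene"):
    im,d=load(cam);h=cv2.cvtColor(im,cv2.COLOR_RGB2HSV);R,C=np.mgrid[:420,:560]
    u0,v0=(357,195) if cam=="top" else (222,271)
    nb=np.hypot(C-u0,R-v0)<14
    for nm,m in(("flag",nb&(h[...,0]>22)&(h[...,0]<34)&(h[...,1]>150)),("ptr",nb&((h[...,0]<6)|(h[...,0]>174))&(h[...,1]>130)&(h[...,2]>60))):
        P=cloud(cam,m,d)
        if len(P): print(cam,nm,len(P),np.percentile(P,[2,50,98],axis=0).round(4).tolist(), R[m].min(),R[m].max(),C[m].min(),C[m].max())
E
```

```text
cheek L 86 (array([ 560.8, -197.8]), array([48.8,  9.6]), 0.4) 0.1951274685631668
cheek R 89 (array([ 561.4, -275.5]), array([10.2, 47.3]), 88.9) 0.19482815812946
floor 539 (array([ 568.1, -237.2]), array([92.3, 72. ]), 89.7) [ 0.5608 -0.2398  0.1352]
clock 269 (array([459.9, 247.9]), array([58.4, 43.4]), 69.9) 0.06844250433484796
clock/tidytop 546 (array([456.6, 237.2]), array([132.4,  62. ]), 70.4)
tidy 1130 (array([484.1, 236.6]), array([150.2, 114.4]), 70.3)
foot 1083 (array([ 561., -236.]), array([147.1, 126.6]), 0.3)
pinkA (array([332.5, 298.7]), array([45.6, 62.3]), 12.2) [0.36  0.332 0.07 ] [0.307 0.265 0.011]
pinkB (array([323.9, 179.4]), array([60.5, 45.3]), 71.3) [0.353 0.214 0.07 ] [0.294 0.145 0.011]
globe (array([574.1, 486.2]), array([ 56.8, 101.5]), 78.6) [0.629 0.523 0.173] [0.524 0.458 0.01 ]
calc (array([409.2, 456.8]), array([ 79.7, 104.9]), 5.2) [0.45  0.509 0.022] [0.367 0.404 0.01 ]
clock 0.87 [229. 294.  24.  26.] [0.3254 0.1761 0.0634] (array([323.5, 178.4]), array([58.9, 45.3]), 71.3)
clock 0.87 [190. 290.  25.  20.] [0.3342 0.2905 0.0631] (array([333. , 297
[... 437 characters left out ...]
 241. ]), array([158.7, 122.8]), 69.7)
tidy 0.65 [308. 159.  18.  23.] [ 0.7258 -0.0507  0.0447] (array([729.5, -51.4]), array([53.2, 51. ]), 2.2)
cradle 0.83 [380. 208.  38.  25.] [ 0.5611 -0.2396  0.1366] (array([ 577.7, -258.6]), array([134.8,  95. ]), 89.6)
cradle 0.72 [309. 158.  24.  20.] [ 0.7258 -0.0523  0.0447] (array([728.8, -52.8]), array([56.1, 52.7]), 60.5)
top flag 25 [[0.603, -0.1943, 0.0774], [0.6073, -0.1802, 0.0909], [0.6132, -0.1743, 0.0953]] 193 197 351 359
scene flag 9 [[0.6089, -0.1925, 0.0838], [0.6118, -0.189, 0.0901], [0.615, -0.1766, 0.0963]] 270 273 221 226
scene ptr 4 [[0.6078, -0.2118, 0.0386], [0.6085, -0.2057, 0.0412], [0.6109, -0.1999, 0.0441]] 280 281 216 220
```

```bash
cat >> h.py <<'E'
SX,SY,SYAW=0.561,-0.2367,0.005
CX,CY,CYAW=0.460,0.248,np.deg2rad(70.1-90)
MX,MY=0.50,0.03
OFF=bot.grip_point_offset
E
python3 - <<'E'
from h import *
z=np.load("/tmp/top0.npz");d=z["d"]
for cam,u,v in(("top",355,195),("scene",223,271)):
    D=[];
    for _ in range(4): im,dd=bot.get_image(cam);D.append(dd)
    dd=np.median(D,0);h=cv2.cvtColor(im,cv2.COLOR_RGB2HSV)
    print(cam)
    for r in range(v-5,v+7):
        P=px2w(cam,np.c_[np.arange(u-8,u+9),np.full(17,r)],dd[r,u-8:u+9])
        print(r," ".join(f"{int(p[2]*1000):3d}{'Y' if 20<h[r,u-8+i,0]<34 and h[r,u-8+i,1]>150 else 'r' if (h[r,u-8+i,0]<7 or h[r,u-8+i,0]>173) and h[r,u-8+i,1]>120 else '.'}" for i,p in enumerate(P)))
    for zc in(.080,.085,.090,.104): print(zc,[np.round(w2px(cam,[SX+.047+a,SY+.052+b,zc+c]),1).tolist() for a,b,c in((6,11,11),(6,-11,11),(6,11,-11),(6,-11,-11),(-6,0,11)) for a,b,c in [(a/1e3,b/1e3,c/1e3)]])
for s in(1,-1):
    for nm,p,y in(("cheek",[.561,-.198,.30],np.pi/2*s),("clock",[CX,CY,.2],CYAW+np.pi/2*s),("mid",[MX,MY,.2],np.pi/2*s),("mid2",[MX,MY,.2],0 if s>0 else np.pi),("cradle",[SX,SY,.32],0 if s>0 else np.pi)):
        j=bot.ik(p,down(y));print(s,nm,None if j is None else np.round(j,2))
E
```

```text
top
190  10.  13.  12.  13.  11.  12.  14.  13.  14.  12.  12.  12.  13.  14.  11.  12.  11.
191  11.  14.  14.  14.  12.  12.  12.  11.  11.  10.  12.  11.  13.  10.  10.  15.  13.
192  11.  11.  10.  14.  13.  17.  11.  12.  12.  12.  13.  12.  13.  12.  13.  12.  12.
193  10.  13.  11.  12.  15.  91.  92Y  92Y  92Y  88. 122. 119.  92.  10.  14.  12.  12.
194  11.  10.  13.  16.  72Y  89Y  91Y  90Y  91Y 109. 119. 120.  91Y  12.  10.  11.  11.
195  11.  13.  14.  14.  73Y  89Y  92Y  90Y  91Y 101. 104Y  90Y  90Y  13.  12.  15.  97.
196   9.  13.  10.  13.  76Y  89Y  91Y  90Y  93Y  90Y  92Y  89Y  91Y  12.  67.  81.  84.
197  10.  11.  11.  11.  73Y  86Y  84Y  85Y  84Y  84Y  84Y  85Y  85.  54.  65.  67.  67.
198  11.  13.  12.  11.  25.  35.  38.  11.  10.  11.  13.  13.  37.  46.  45.  44.  10.
199  12.  14.  15.  10.  15.  11.  13.  13.  12.  14.  11.  13.  12.  13.  14. 135. 135.
200  10.  14.  15.  12.  10.  11.  10.  10.  10.  12.  11.  14.  12.  12. 132. 135. 133.
201   9.  10.  13.  12.  10.  13.  12.  11.  13.  12.  12.  15.  10.  11. 132. 136. 147.
0.08 [[351.8, 192.7], [359.5
[... 1498 characters left out ...]
], [219.9, 272.4], [227.6, 273.5], [220.6, 275.9], [222.2, 267.9]]
0.09 [[226.8, 269.3], [219.7, 271.6], [227.5, 272.7], [220.4, 275.1], [222.1, 267.1]]
0.104 [[226.4, 267.0], [219.2, 269.3], [227.1, 270.5], [220.0, 272.9], [221.6, 264.8]]
1 cheek [-0.34  0.29  0.07  1.36  0.   -0.34]
1 clock [ 0.49  0.18 -0.29  1.1   0.    0.84]
1 mid [ 0.06  0.14 -0.34  1.09  0.    0.06]
1 mid2 [ 0.06  0.14 -0.34  1.09  0.    1.63]
1 cradle [-0.4   0.32  0.15  1.41  0.    1.17]
-1 cheek [-0.34  0.29  0.07  1.36  0.    2.8 ]
-1 clock [ 0.49  0.18 -0.29  1.1   0.   -2.3 ]
-1 mid [ 0.06  0.14 -0.34  1.09  0.   -3.08]
-1 mid2 [ 0.06  0.14 -0.34  1.09  0.   -1.51]
-1 cradle [-0.4   0.32  0.15  1.41  0.   -1.97]
```

The flag's top face is at z ≈ 0.0905, so it spans 0.0685–0.0905. The pointer stands at 0.072 after 2 clicks and at 0.088 after 3, and both fall within the flag. The brief's "199 mm at the set notch" would put the pointer at 104 mm, above the flag, so I'll go by the measurement. I'll raise 2 clicks first, then check.

```bash
python3 - <<'E'
from h import *
o=down(np.pi/2)
bot.move_pose([.561,-.198,.30],o)
bot.set_gripper(.04)
bot.move_l([.561,-.198,.162],.12)
bot.set_gripper(0); s=bot.read_state();print(s["time"],s["finger_gap"],s["gripper_force"],s["wrist_force"])
for dz in(.010,.019,.028,.0365):
    bot.move_l([.561,-.198,.162+dz],.04);s=bot.read_state();print(dz,s["tool_pos"].round(4),s["wrist_force"].round(1),s["time"])
im,d=bot.get_image("scene");print("held ptr",[ (np.round(q["position"],1),q["p"]) for q in bot.place_of("pointer","scene")])
bot.set_gripper(.04)
bot.move_l([.561,-.198,.32],.2)
im,d=bot.get_image("scene");cv2.imwrite("pics/l1.png",cv2.resize(im[225:325,150:270],(720,600),interpolation=cv2.INTER_CUBIC)[...,::-1])
im,d=bot.get_image("top");c,r=np.meshgrid(np.arange(560),np.arange(420));W=px2w("top",np.c_[c.ravel(),r.ravel()],d.ravel()).reshape(420,560,3)
m=(np.abs(W[...,0]-.561)<.035)&(np.abs(W[...,1]+.237)<.03)&(W[...,2]<.25);print("floor z",np.median(W[m][:,2]),m.sum(),bot.read_state()["time"])
E
```

```text
6.2833 0.009216251752526532 59.4942569732666 [-0.2224477   2.97351788  5.09344534]
0.01 [ 0.5613 -0.1977  0.1716] [ 5.   3.4 -6. ] 6.6833
0.019 [ 0.5613 -0.1977  0.181 ] [ 4.1  3.9 -4.2] 7.0583
0.028 [ 0.5613 -0.1977  0.1897] [ 5.   3.7 -5.9] 7.4333
0.0365 [ 0.5613 -0.1977  0.1984] [ 4.6  3.8 -4.3] 7.8
held ptr [(array([218.6, 273.3]), 0.69)]
floor z 0.16469683902191634 410 9.1583
```

View pics/l1.png

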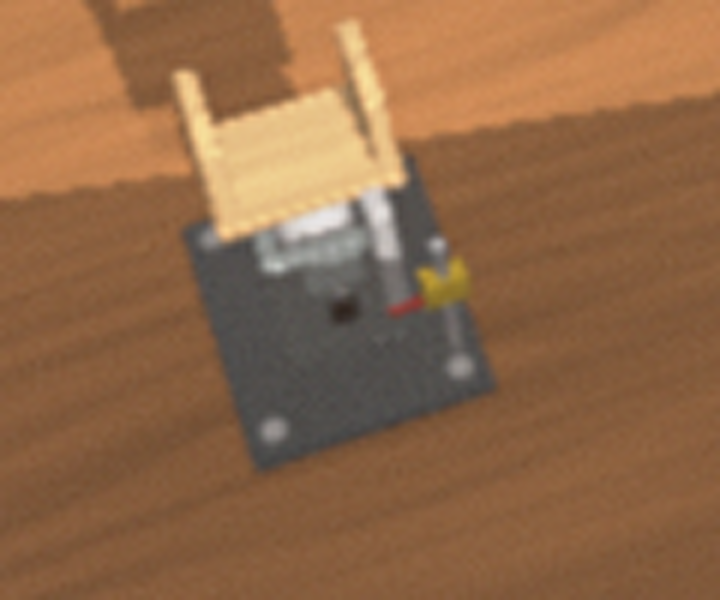

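The picture shows the red pointer, crop (405,307), level with the lower part of the yellow flag at (442,283). I'll measure it more closely before going on.

```bash
python3 - <<'E'
from h import *
for cam in("top","scene"):
    F=[bot.get_image(cam) for _ in range(4)];im=F[-1][0];d=np.median([f[1] for f in F],0)
    c,r=np.meshgrid(np.arange(560),np.arange(420));W=px2w(cam,np.c_[c.ravel(),r.ravel()],d.ravel()).reshape(420,560,3);h=cv2.cvtColor(im,cv2.COLOR_RGB2HSV)
    m=(np.abs(W[...,0]-.561)<.022)&(np.abs(W[...,1]+.237)<.028)&(W[...,2]<.2)&(W[...,2]>.15);print(cam,"floor",np.median(W[m][:,2]),m.sum())
    for s,y in(("L",-.198),("R",-.2755)):
        m=(np.abs(W[...,0]-.561)<.035)&(np.abs(W[...,1]-y)<.012)&(W[...,2]>.218)&(W[...,2]<.24);P=W[m];q=cv2.minAreaRect((P[:,:2]*1e3).astype(np.float32));print(s,np.median(P[:,2]),q)
    if cam=="scene":
        for v in range(268,282): print(v," ".join(f"{int(W[v,u,2]*1000):3d}{'Y' if 20<h[v,u,0]<34 and h[v,u,1]>150 else 'r' if (h[v,u,0]<9 or h[v,u,0]>171) and h[v,u,1]>110 else '.'}" for u in range(211,229)))
for zz in(.056,.072,.088): print(zz,w2px("scene",[SX+.047,SY+.04,zz]).round(1))
E
```

```text
top floor 0.1666420517081311 173
L 0.22609932011800854 ((550.6650390625, -198.0243682861328), (25.68962860107422, 9.76806354522705), 1.261513590812683)
R 0.2263540345124403 ((542.8074951171875, -275.8346862792969), (10.001020431518555, 8.758072853088379), 2.120140790939331)
scene floor 0.16593820180617902 257
L 0.22584596381476574 ((562.013916015625, -196.4940643310547), (9.598992347717285, 48.476863861083984), 89.62307739257812)
R 0.22635313516024996 ((561.710693359375, -274.4219055175781), (49.818572998046875, 9.382381439208984), 0.828212320804596)
268  98.  97. 118. 120. 121. 119.  11.  11.  11.  14.  15.  14. 108. 103.  87.  90Y   2.  -1.
269  92.  89.  88. 112. 114. 112.  12.  12.  12.  11.  11.  89. 104. 101.  87Y  89Y  88.  -2.
270  85.  85.  82. 108. 106. 104.  13.  13.  11.  90Y  90Y  89.  95.  95.  90Y  90Y  90Y   0.
271  81.  77.  75. 101.  99.  98.  95.   9.  12.  90Y  88Y  91Y  90.  91.  89Y  90Y  87Y  -2.
272 107.  72.  71.  96.  94.  93.  88.  10.  11.  80.  91Y  92Y  90Y  89Y  88Y  86Y  84Y   0.
273 105.  69.  64.  61.  91.  89.  85.  10.  12.  11.  87Y  90Y  86Y  83Y  82Y  76Y  78Y  73.
274  98.  62.  58.  58.  81.  82.  79.   9.  10r  73.  83Y  80Y  80Y  76Y  74Y  72Y  68.   0.
275  56.  54.  55.  52.  79.  74.  72.  71r  70r  68.  76.  77Y  75Y  74.  66.   9.  12.  -1.
276  50.  48.  47.  44.  71r  74r  70r  70r  11r  12.  10.  67.  14.  55.  57.  13.  13.  10.
277  42.  42.  44.  38.  71.  34r  31.  13.  12.  11.  11.  11.  10.  49.  48.  12.  14.  10.
278  42.  37.  34.  29.  30.  29.  27.  11.  11.  13.  11.  10.  12.  10.  47.  41.  14.  13.
279  30.  29.  27.  26.  23.  22.  20.  11.  10.  13.  11.  10.   8.  11.  38.  36.  11.   9.
280  26.  22.  22.  20.  20.  16.  13.  12.  14.  11.  11.  11.   9.  10.  32.  28.  12.  14.
281  18.  20.  16.  12.  10.  10.  10.  14.  10.  13.  13.  12.  14.   9.  23.  22.  12.  11.
0.056 [220.3 277.1]
0.072 [219.8 274.6]
0.088 [219.2 272.1]
```

The post rests at 0.032, with the floor at 0.1665 and the cheeks at 0.226. The pointer is at about 0.072 and the flag spans 0.069–0.091, so it's inside and I'll stop raising. Next is the clock.

```bash
python3 - <<'E'
from h import *
o=down(CYAW+np.pi/2)
bot.set_gripper(.085)
bot.move_pose([CX,CY,.20],o)
bot.move_l([CX,CY,.045-OFF],.15)
bot.set_gripper(.0);s=bot.read_state();print(s["time"],s["finger_gap"],s["gripper_force"],s["wrist_force"].round(1),s["tool_pos"])
bot.move_l([CX,CY,.20],.12);s=bot.read_state();print(s["finger_gap"],s["wrist_force"].round(1))
bot.move_pose([MX,MY,.14],down(np.pi/2))
bot.move_l([MX,MY,.05],.15)
hit=bot.move_l([MX,MY,.04-OFF-.003],.03,until_force=3);s=bot.read_state();print(hit,s["tool_pos"].round(4),s["finger_gap"],s["wrist_force"].round(1),s["time"])
bot.set_gripper(.085);s=bot.read_state()
bot.move_l([MX,MY,.19],.25)
im,d=bot.get_image("scene");cv2.imwrite("pics/m1.png",cv2.resize(im[150:330,190:370],(600,600))[...,::-1])
j=bot.read_state()["joints"];print(bot.read_state()["time"])
c,r=np.meshgrid(np.arange(560),np.arange(420));W=px2w("scene",np.c_[c.ravel(),r.ravel()],d.ravel()).reshape(420,560,3)
m=(np.hypot(W[...,0]-MX,W[...,1]-MY)<.06)&(W[...,2]>.055)&(W[...,2]<.075);P=W[m];print(len(P),cv2.minAreaRect((P[:,:2]*1e3).astype(np.float32)),np.median(P[:,2]))
E
```

```text
13.4667 0.05941248756953074 65.25176525115967 [-0.2 -0.   5.5] [0.4607767  0.24830321 0.02728928]
0.059458453121262834 [-0.3  0.2 -2.5]
True [0.4996 0.0299 0.0223] 0.059482260153440054 [-0.5 -1.1  6.3] 17.5917
18.85
232 ((500.00469970703125, 31.551481246948242), (61.891510009765625, 48.278255462646484), 86.9381332397461) 0.06320588610147229
```

View pics/m1.png

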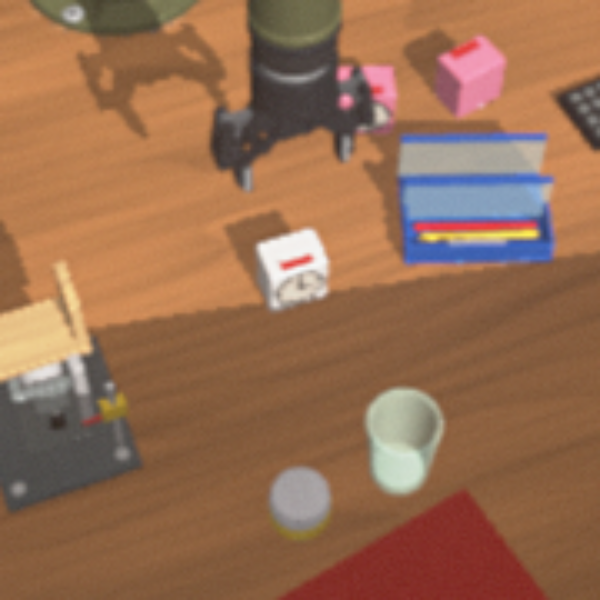

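The clock stands upright on the desk at crop (293,268), dial towards +x. I'll regrip it by its front and back faces and set it in the cradle.

```bash
python3 - <<'E'
from h import *
SY=-.2367;FZ=.167
bot.move_pose([MX,MY,.14],down(0))
bot.move_l([MX,MY,.04-OFF],.12)
bot.set_gripper(0);s=bot.read_state();print(s["time"],s["finger_gap"],s["tool_pos"].round(4),s["wrist_force"].round(1))
bot.move_l([MX,MY,.32],.2)
o=down(SYAW)
bot.move_pose([SX,SY,.32],o)
s=bot.read_state();print(s["finger_gap"],s["tool_pos"].round(4),s["wrist_force"].round(1),s["time"])
for cam in("top","scene"):
    im,d=bot.get_image(cam);u,v=w2px(cam,[SX,SY,.3]).astype(int);cv2.imwrite(f"pics/c_{cam}.png",cv2.resize(im[v-60:v+60,u-80:u+80],(400,300))[...,::-1])
a=cv2.imread("pics/c_top.png");b=cv2.imread("pics/c_scene.png");cv2.imwrite("pics/c1.png",np.hstack([a,b]))
E
```

```text
21.85 0.0433149140838349 [0.5004 0.03   0.0218] [-1.4  0.1  5.9]
0.04277314283097977 [ 0.5609 -0.2356  0.3199] [-0.4 -0.1 -2.2] 24.55
```

View pics/c1.png

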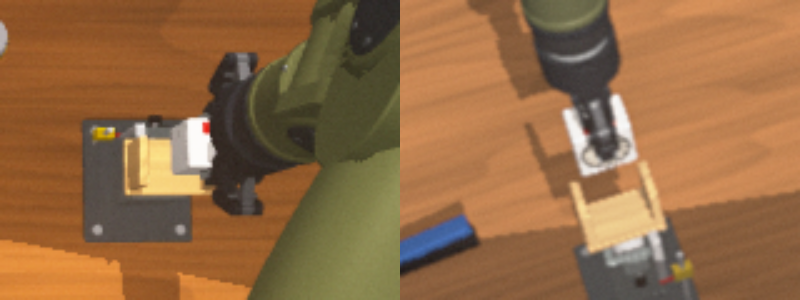

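The clock is held above the cradle with its dial forward, so I'll lower it gently.

```bash
python3 - <<'E'
from h import *
SY=-.2367;FZ=.167;T=FZ+.04-OFF
hit=bot.move_l([SX,SY,T+.012],.12,until_force=6);s=bot.read_state();print(hit,s["tool_pos"].round(4),s["wrist_force"].round(1),s["torque"].round(2))
if not hit:
    hit=bot.move_l([SX,SY,T-.005],.02,until_force=2.5);s=bot.read_state();print(hit,s["tool_pos"].round(4),s["wrist_force"].round(1),s["time"])
im,d=bot.get_image("scene");u,v=w2px("scene",[SX,SY,.2]).astype(int);cv2.imwrite("pics/d1.png",cv2.resize(im[v-45:v+45,u-60:u+60],(600,450),interpolation=cv2.INTER_CUBIC)[...,::-1])
E
```

```text
False [ 0.5616 -0.2369  0.2012] [ 0.3  0.1 -2.5] [ 0.01 -0.    0.02]
True [ 0.5609 -0.2367  0.1878] [-0.8 -0.1  3.9] 26.425
```

View pics/d1.png

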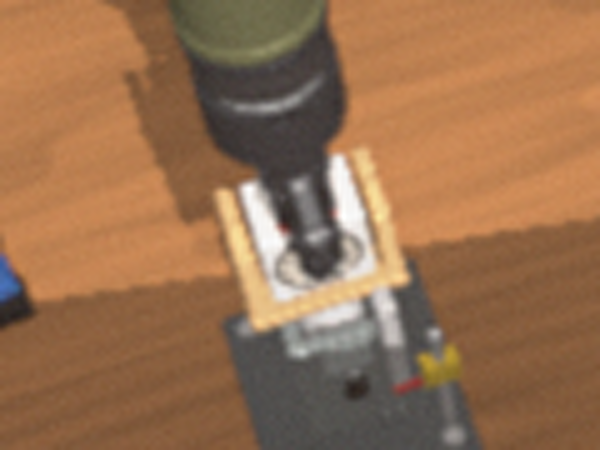

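The clock touched the floor at the expected height, between the panels. I'll release it, withdraw and check.

```bash
python3 - <<'E'
from h import *
p=bot.read_state()["tool_pos"]
bot.set_gripper(.085)
bot.move_l([p[0],p[1],.34],.12)
bot.set_joints([-1.242,0.314,-0.047,1.21,0,1.2])
im,d=bot.get_image("scene");u,v=w2px("scene",[SX,SY,.18]).astype(int);A=cv2.resize(im[v-45:v+45,u-45:u+45],(400,400),interpolation=cv2.INTER_CUBIC)
im,d=bot.get_image("top");u,v=w2px("top",[SX,SY,.18]).astype(int);B=cv2.resize(im[v-45:v+45,u-45:u+45],(400,400),interpolation=cv2.INTER_CUBIC)
cv2.imwrite("pics/e1.png",np.hstack([A,B])[...,::-1])
c,r=np.meshgrid(np.arange(560),np.arange(420));W=px2w("top",np.c_[c.ravel(),r.ravel()],d.ravel()).reshape(420,560,3)
m=(np.abs(W[...,0]-SX)<.05)&(np.abs(W[...,1]-SY)<.035)&(W[...,2]>.228);P=W[m];print(len(P),cv2.minAreaRect((P[:,:2]*1e3).astype(np.float32)),np.median(P[:,2]),bot.read_state()["time"])
E
```

```text
389 ((561.5618286132812, -234.28164672851562), (43.255638122558594, 65.11096954345703), 0.09719464182853699) 0.2306743754942321 30.3333
```

View pics/e1.png

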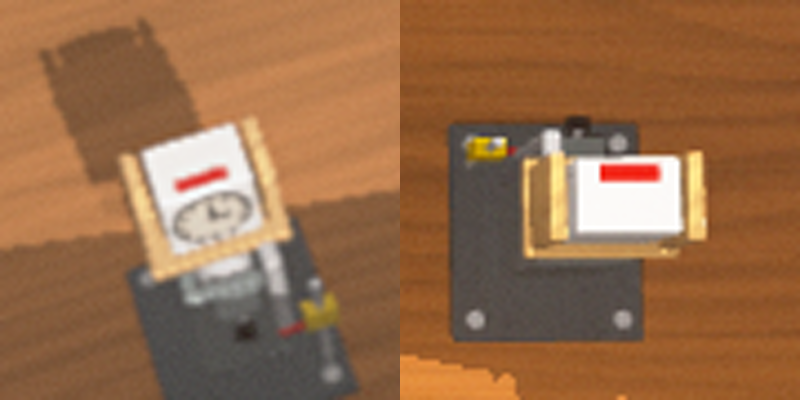

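The clock stands upright on the cradle floor between the panels, dial to the front. The pointer at left crop (292,328) is still level with the flag at (320,312), and the robot is clear of everything.

```bash
python3 -c "
from bench import bot
print(bot.sign_off())"
```

```text
the job is handed in; nothing more can be done
None
```

Job handed in at about 30 s: the stand is up 2 clicks with the pointer at about 72 mm, inside the flag's measured 69–91 mm (the "199 mm at the set notch" figure would put it above the flag, so I went by the measurement), and the clock is upright in the cradle, dial to the front.

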